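Change over the magnetic chuck

ROBOT

A 7-joint arm with a two-finger parallel gripper is mounted at the origin on the work surface. World frame = base frame: x ahead of the robot, y to its left, z up, the work surface at z = 0. Lengths are in mm, angles in rad, forces in N, time in s.
With the tool pointing down it reaches from about 425 to 925 mm from the base axis. Payload 6.8 kg.
Tool frame: the origin (TCP) lies between the finger pads; the fingertips stand 8 mm ahead of it and the grasp point (between the pads) lies 11 mm behind it (ctrl.finger_overhang is the distance from the TCP to the fingertips, in mm); z points along the fingers, y is the direction in which the jaws open and shut (so a half turn about z gives the same grasp; the last joint's range is limited). The gripper opens to 85 mm and grips with 20 to 120 N. Pads are 22 mm wide; open, the fingers measure 114 mm over their backs; the gripper's body (76 mm by 85 mm) begins 54 mm behind the grasp point. The pads swing forward as they close: fully open they stand 13 mm farther back than shut.
Start: joints at [-0.108, 0.477, 0.022, 1.555, -0.011, 1.109, -0.083], TCP at [675.016, 0.007, 239.308] pointing down, gripper open.
Joint ranges: [-2.96, 2.96], [-0.34, 2.1], [-1.41, 1.46], [0.24, 2.44], [-1.37, 4.51], [0.17, 1.92], [-2.96, 2.96]. Speed limits (rad/s): [2.39, 2.39, 3.14, 3.14, 3.14, 3.14, 3.14].

INTERFACE

Orientations are given as a unit quaternion [w, x, y, z].
In Python, from station import ctrl, eyes gives the robot as it stands. The module is installed in compiled form; this text tells all that it offers.
- The arm moves only by the tool carry_out, never from a script. Its argument "commands" is a list of rows, each an object with "delta_rot": the turn, a rotation vector about the tool's x, y, z in units of 6 degrees (1.0 is 6 degrees), a list of three; "travel": the shift along the tool's x, y, z in mm, a list of three; "fingers": the closure, from 0 (fully open) to 1 (shut). In form: [{"delta_rot": [rx, ry, rz], "travel": [dx, dy, dz], "fingers": fingers}, ...]. A call has 1 to 10 rows; each row shifts and turns the commanded pose from where the row before left it, along the tool's axes as they then stand; what a row does not reach is not made up. A row lasts 1/8 s, in which the tool goes at most 62.5 mm and 10.7 degrees, less where a joint would pass 70% of its speed; a pose out of reach is approached as far as the arm can. A call with a gripper value outside its range is refused whole. The fingers move at their own pace and stop on an object; the grip force is fixed at half the most. Time passes only in rows, so rows that do not move let the fingers close. It gives the time, the measured TCP pose, the force and the opening at its end, in the units of the state.
- ctrl.get_state(): the state, without advancing time (a new reading comes with each control period).
- eyes.capture(name): name is "scene" or "side" or "wrist"; returns the picture (400x640x3 uint8, red, green, blue); there is no depth.
- eyes.calibration(name): a dict with "fovy" (degrees; the focal length in pixels is half the picture's height over the tangent of half this angle, whatever the lens; pixels are square), "cx", "cy" (the principal point, pixels), "dist_coeffs" ([k1, k2, p1, p2, k3] as OpenCV has them; the pictures are not rectified), "position" and "orientation" of the camera in the world. Camera axes: x right, y up, looking along -z (the intrinsics and any distortion apply to the point x, -y, -z); pixel columns grow to the right and rows downward; lengths in mm; the calibration is good to about 2 mm. A picture is of the moment at which its call begins: read the wrist's pose just before it. calibration takes no time and is no camera call; for the wrist camera it gives the pose at the moment of the call.
- ctrl.close_job(): hands the job in, once; it reports no verdict.
The state is a dict: "time": time; "joint_pos": joint angles; "joint_vel": joint speeds; "joint_efforts": joint torques, N m; "tcp_pos": TCP position; "ee_rot": TCP orientation; "force": force on the tool from outside, world axes, zero at the start; "wrist_torque": the same for the moment, N m; "opening": opening from 0.0 (shut) to 1.0 (fully open).
Only numpy, scipy, OpenCV 4.12 (cv2) and the standard library are available. Lean on these libraries where they do the work, as an engineer would, in place of code of your own. Each camera call takes 0.05 s, during which the arm holds its last target. There are 200 camera calls.

TASK

The finished steel block is still held on the magnetic chuck: turn the chuck's knob fully anticlockwise to its stop (off) before touching the block, lay the block flat in the empty grey tray, and only then load the chuck with every round collar from the compartmented bin. Stand the collars upright, wholly on the chuck's plate and not touching one another, then turn the knob fully clockwise to its stop (on). Leave the square spacer in the bin, and do not disturb the other things on the table.

Things in the scene. Friction and masses are not known exactly. Their poses are not given: they have to be found in the camera images.
- chuck_knob (a joint): the chuck's knob on top of the control box, in rad: 0 = off, the anticlockwise stop (seen from above); 2.1 = on, the clockwise stop. It grows as the knob turns clockwise seen from above, turns against a light friction of about 0.05 N m and stays where it is left; more than one grasp is needed
- chuck_knob_grip (a point): point on the knob's vertical axis at the height to grip, 87 mm above the table; turns with the knob. Its x axis runs along the knob's bar grip (42 mm long, 14 mm thick in y, standing 30 mm up from a disc of 44 mm diameter; bar from 23 mm below this point to 7 mm above it); the white pointer line is at the bar's -x end. z up
- control_box: grey control box with an aluminium top, 100 x 120 mm, 50 mm high, fixed; origin at the centre of its underside. The knob stands at the centre of its top; it and the grey tray may have changed places
- chuck: magnetic chuck: flat steel plate with brass stripes, 160 mm (its x) by 200 mm (its y), top face 40 mm above the table, edged all round by stop rails 5 mm thick that stand 8 mm above the plate; fixed; origin at the centre of its underside. (The magnet itself is not simulated: things lift off freely.)
- block: finished steel block, 64 mm (its x) by 30 mm (its y) by 32 mm tall, about 0.4 kg, lying on the chuck at the start at any yaw; origin at the centre of its underside
- out_tray: empty grey square tray, 120 x 120 mm outside, walls 4 mm thick and 16 mm high, floor 4 mm thick; fixed; origin at the centre of its underside
- parts_bin: black compartmented bin, 162 mm (its x) by 241 mm (its y) outside, 2 compartments along x by 3 along y, each about 75 x 75 mm, centred at x = -39.5 and 39.5 mm, y = -79, 0 and 79 mm; walls and dividers 4 mm thick and 16 mm high, floor 4 mm thick; fixed; origin at the centre of its underside. What stands in it is at most 17 mm off a compartment's centre
- collar1: plain round steel collar, 40 mm outside diameter, 36 mm tall, 0.25 kg, its dark bore showing on top (treat it as solid); origin at the centre of its underside, z up its axis. It starts standing in one compartment of the parts bin. Three to five of the five collars are present; absent ones read None
- collar2: plain round steel collar, 40 mm outside diameter, 36 mm tall, 0.25 kg, its dark bore showing on top (treat it as solid); origin at the centre of its underside, z up its axis. It starts standing in one compartment of the parts bin. Three to five of the five collars are present; absent ones read None
- collar3: plain round steel collar, 40 mm outside diameter, 36 mm tall, 0.25 kg, its dark bore showing on top (treat it as solid); origin at the centre of its underside, z up its axis. It starts standing in one compartment of the parts bin. Three to five of the five collars are present; absent ones read None
- collar4: plain round steel collar, 40 mm outside diameter, 36 mm tall, 0.25 kg, its dark bore showing on top (treat it as solid); origin at the centre of its underside, z up its axis. It starts standing in one compartment of the parts bin. Three to five of the five collars are present; absent ones read None
- collar5: plain round steel collar, 40 mm outside diameter, 36 mm tall, 0.25 kg, its dark bore showing on top (treat it as solid); origin at the centre of its underside, z up its axis. It starts standing in one compartment of the parts bin. Three to five of the five collars are present; absent ones read None
- square_spacer: square steel spacer, 32 x 32 mm, 30 mm tall, standing in the bin: not wanted; origin at the centre of its underside
- screwdriver: screwdriver lying at the right end, outside the control box and tray: leave alone
- wrench: wrench lying beyond the chuck: leave alone
- jar: closed jar, 56 mm diameter, 70 mm tall, beyond the chuck: leave alone
- offcut: aluminium profile offcut, 30 x 140 x 30 mm, beyond the bin: leave alone
- bracket: small aluminium angle bracket, 30 mm, beyond the chuck: leave alone
Things that resemble listed ones, but are neither listed nor needed, are in the scene too. Leave any green look-alike of the collar1 alone.

How it is judged:
By the outcome, as a careful person would: the job done as asked, in the order asked, and still so for the second after the job is handed in, with the robot touching nothing.
Of collar1, collar2, collar3, collar4, collar5 only 3 to 5 are there at a start; the rules pass over those that are not, and their reading is None.
At some moment in a run one of collar1, collar2, collar3, collar4, collar5 may be knocked a few centimetres aside while the robot is not near it.
It also fails if it takes over 210 s, if anything falls off the work surface, if the arm or the gripper's body presses on something with over 40 N, if the wrist force passes 120 N, or if a joint passes its speed limit or range.

## Working session

There is one attempt and no reset: what is moved stays moved. The work goes in short steps, Python scripts to look and compute and a tool call to move; the robot and the scene stay as the last step left them, time stands still between calls to the robot, and variables do not carry over. Pictures are saved under pics/ and viewed, about 12 in all and at most 16, crops included, and the job is handed in when it is done.

Besides the shell and the picture viewer there is one more tool, called as name(argument=value, ...) on one line, values as JSON. carry_out: Moves the arm, as the interface text tells. Its arguments: {"type":"object","properties":{"commands":{"type":"array"}},"required":["commands"]}

```bash
mkdir -p pics
cat > h.py <<'E'
import numpy as np, cv2
from scipy.spatial.transform import Rotation as R
from station import ctrl, eyes
def cam(n):
    c=eyes.calibration(n); f=200/np.tan(np.radians(c["fovy"])/2)
    K=np.array([[f,0,c["cx"]],[0,f,c["cy"]],[0,0,1]]); q=c["orientation"]
    return K,np.array(c["dist_coeffs"],float),np.array(c["position"]),R.from_quat([q[1],q[2],q[3],q[0]]).as_matrix()
def w2p(n,P,c=None):
    K,d,p,M=c or cam(n); X=(np.atleast_2d(P)-p)@M*[1,-1,-1]
    return cv2.projectPoints(X,np.zeros(3),np.zeros(3),K,d)[0][:,0]
def p2w(n,uv,z,c=None):
    K,d,p,M=c or cam(n); u=cv2.undistortPoints(np.array(uv,float).reshape(-1,1,2),K,d)[:,0]
    r=np.c_[u[:,0],-u[:,1],-np.ones(len(u))]@M.T
    return p+r*((z-p[2])/r[:,2])[:,None]
def snap(n,f,crop=None,s=1):
    im=eyes.capture(n)
    if crop: im=im[crop[1]:crop[3],crop[0]:crop[2]]
    if s!=1: im=cv2.resize(im,None,fx=s,fy=s,interpolation=cv2.INTER_CUBIC)
    cv2.imwrite("pics/"+f,im[:,:,::-1]);
E
python3 - <<'E'
from h import *
for n in("scene","side","wrist"):
    c=cam(n); print(n,c[0][0,0],c[1],c[2],c[3][:,2])
    snap(n,n+"0.png")
print(ctrl.get_state())
E
```

```text
scene 411.1058624751171 [-0.04960705  0.          0.          0.          0.        ] [1294.8469399  -321.78400541  856.56464221] [ 0.65433082 -0.3033207   0.69271043]
side 373.4719402697475 [-0.06258168  0.          0.          0.          0.        ] [526.89329273 843.37424001 538.40906399] [-0.02791224  0.87700499  0.47966984]
wrist 339.4219936947991 [0.01875954 0.         0.         0.         0.        ] [675.90497834  70.46704434 372.82601735] [0.00183951 0.27742935 0.96074428]
{'time': 0.15, 'joint_pos': array([-0.10808752,  0.47763141,  0.02235384,  1.55617793, -0.01151215,
        1.1092843 , -0.08312614]), 'joint_vel': array([-0.00115623, -0.00398854, -0.00025514, -0.00200874, -0.00106322,
       -0.00168528,  0.00235942]), 'joint_efforts': array([ 1.55385478e-03, -5.96924365e+01,  1.60940632e+00, -2.81490952e+01,
        1.26662746e-02,  6.56643446e-03,  5.58682734e-05]), 'tcp_pos': array([ 6.74579258e+02, -1.23426275e-02,  2.38554575e+02]), 'ee_rot': array([-4.53183703e-04,  7.07117981e-01,  7.07095248e-01, -5.15584544e-04]), 'force': array([-0.3912883 ,  0.59765468, -0.03590628]), 'wrist_torque': array([ 0.00972397, -0.02106661, -0.02654097]), 'opening': 0.9985997595651516}
```

View pics/scene0.png

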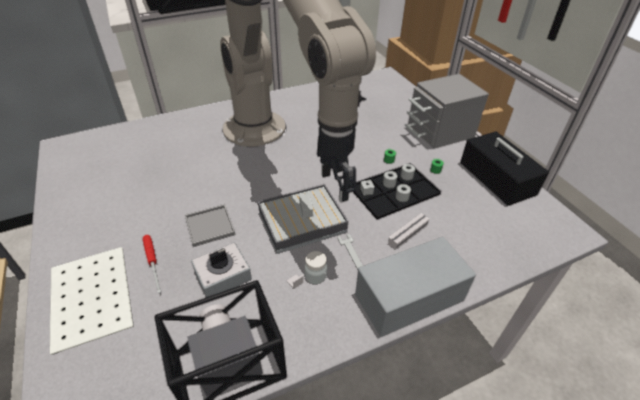

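View pics/side0.png

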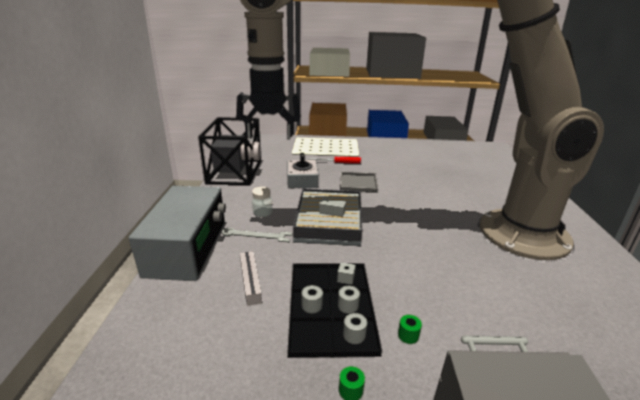

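View pics/wrist0.png

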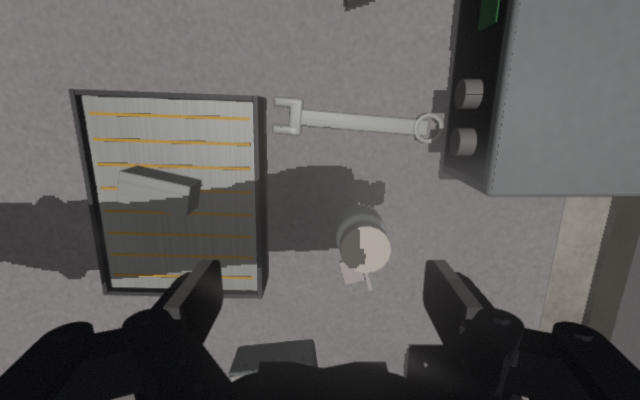

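Scene: the control box and knob are at about (221,265), the tray at (210,225), the chuck at (303,217) with the block on it, and the bin at (397,190) with 3 collars at (390,180), (408,172), (404,192) and the spacer at (367,187). Two green look-alikes stand outside the bin.

Run:
```python
from h import *
np.set_printoptions(suppress=True,precision=1)
g=lambda n,l,z:print(n,z,p2w(n,l,z).tolist().__repr__() if 0 else p2w(n,l,z)[:,:2].tolist())
g("scene",[(221,256)],80);g("scene",[(210,225)],10);g("scene",[(390,177),(408,169),(404,188)],40);g("scene",[(367,184)],34)
g("side",[(302,157)],80);g("side",[(359,182)],10);g("side",[(312,293),(349,293),(355,322)],40);g("side",[(346,267)],34)
# chuck corner top rail z=48, wrist image (time 0)
g("wrist",[(71,91),(266,97),(104,294),(265,297)],48)
g("wrist",[(118,190),(134,168),(201,180),(188,212)],72)
```

```text
scene 80 [[624.7096328386804, -274.230063751462]]
scene 10 [[441.36617107654774, -270.0867574282078]]
scene 40 [[492.7376093665739, 286.8469753426862], [481.4805873609505, 360.54669264618104], [554.2650573095644, 298.7475912205222]]
scene 34 [[487.4218238741006, 208.7767467305635]]
side 80 [[620.9697629909724, -285.83118851457596]]
side 10 [[432.73253413321913, -258.41561728719523]]
side 40 [[554.1629842536789, 302.5557092632754], [483.082187816266, 298.409922382186], [474.5604350435677, 371.7311661409106]]
side 34 [[486.7110947818441, 211.95564770019996]]
wrist 48 [[449.02593311097127, 82.57367881086839], [623.8947724319837, 78.21605513924953], [441.5122405307485, -123.50506124051633], [613.1742580915845, -127.84529731473829]]
wrist 72 [[489.95339531050536, -3.151349665031475], [507.43863344638066, 17.021460295322846], [565.7210116412004, 6.178742801395501], [550.6967862511615, -24.087366050385]]
```

carry_out(commands=[{"delta_rot":[0,0,0],"travel":[-52,-9,0],"fingers":0},{"delta_rot":[0,0,0],"travel":[-52,-9,0],"fingers":0},{"delta_rot":[0,0,0],"travel":[-52,-9,0],"fingers":0},{"delta_rot":[0,0,0],"travel":[-52,-9,0],"fingers":0},{"delta_rot":[0,0,0],"travel":[-52,-9,0],"fingers":0},{"delta_rot":[0,0,0],"travel":[-52,-9,0],"fingers":0},{"delta_rot":[0,0,0],"travel":[0,0,0],"fingers":0},{"delta_rot":[0,0,0],"travel":[0,0,0],"fingers":0}])

```text
time: 1.15
tcp_pos: [620.9, -311.5, 238.8]
ee_rot: [-0.001, 0.707, 0.707, 0.0]
force: [-0.3, 0.5, -0.2]
opening: 1.002
```

Run:
```python
from h import *
print(ctrl.get_state()["tcp_pos"], p2w("wrist",[(0,0),(639,0),(0,399),(639,399)],80)[:,:2], p2w("side",[(205,183),(255,180)],0))
snap("wrist","knob1.png")
import pickle; pickle.dump(cam("wrist"),open("c1.pkl","wb"))
```

```text
[ 620.93976564 -311.52995781  238.8284833 ] [[ 379.38841505 -165.63619637]
 [ 860.08743182 -165.98956274]
 [ 283.14809193 -538.31829545]
 [ 953.83462013 -538.5608835 ]] [[ 935.47076248 -233.87932191    0.        ]
 [ 776.73454868 -268.28028499    0.        ]]
```

View pics/knob1.png

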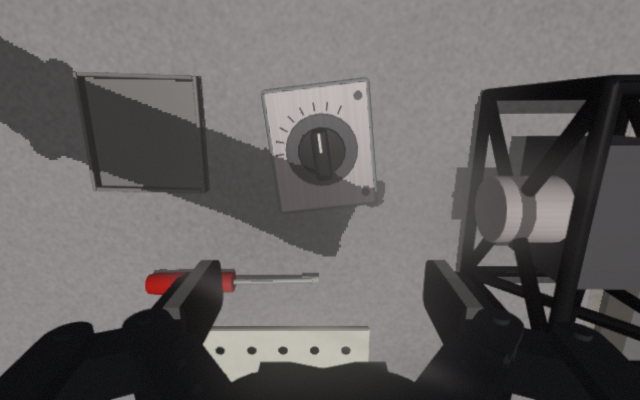

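Run:
```python
from h import *
im=cv2.imread("pics/knob1.png")[60:220,60:390]
cv2.imwrite("pics/knob1z.png",cv2.resize(im,None,fx=2.4,fy=2.4,interpolation=cv2.INTER_CUBIC))
```

```text
(no output)
```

View pics/knob1z.png

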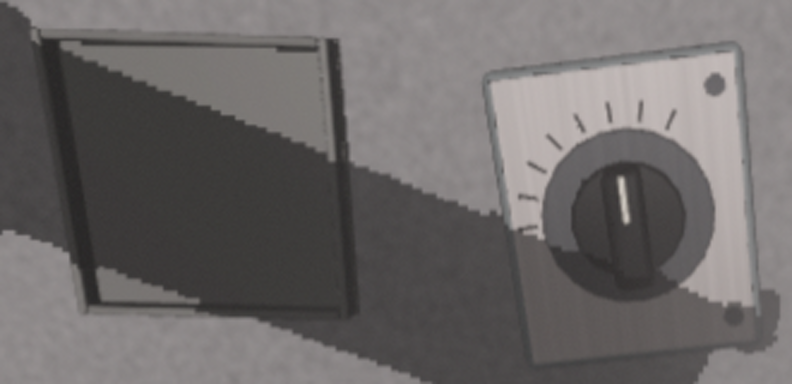

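Run:
```python
from h import *
import pickle; c=pickle.load(open("c1.pkl","rb")); np.set_printoptions(suppress=True,precision=1)
Z=lambda l:[(60+a/2.4,60+b/2.4) for a,b in l]
P=lambda l,z:p2w("wrist",Z(l),z,c)[:,:2]
bx=P([(487,75),(740,44),(762,345),(533,365)],50);print("box",bx,bx.mean(0),np.linalg.norm(np.diff(bx,axis=0),axis=1))
t=P([(527,231),(527,197),(537,168),(554,142),(579,123),(609,112),(641,110),(671,119)],50)
k=P([(628,214)],51)[0];k2=P([(628,220)],64)[0];print("c",k,k2)
print(np.degrees(np.arctan2(*(t-k).T[::-1])),np.linalg.norm(t-k,axis=1))
p=P([(620,178),(627,222),(634,280)],94);print(p,np.degrees(np.arctan2(*(p-k2).T[::-1])))
d=p[0]-p[1];print(np.degrees(np.arctan2(d[1],d[0])))
tr=P([(37,31),(337,40),(356,315),(80,313)],16);print("tray",tr,tr.mean(0),np.linalg.norm(np.diff(tr,axis=0),axis=1))
for a,b in((0,1),(3,2)):
  d=tr[b]-tr[a];e=bx[b]-bx[a];print(np.degrees(np.arctan2(d[1],d[0])),np.degrees(np.arctan2(e[1],e[0])))
```

```text
box [[ 568.6 -227.1]
 [ 663.3 -216.1]
 [ 677.  -332.7]
 [ 582.1 -341.4]] [ 622.7 -279.3] [ 95.4 117.4  95.2]
c [ 621.6 -278.8] [ 621.7 -279.5]
[-170.3  170.8  153.6  136.2  118.6  100.7   82.8   65.4] [40.7 40.1 39.5 39.5 39.2 39.1 39.5 39.5]
[[ 619.1 -261.6]
 [ 621.4 -276.4]
 [ 623.9 -296.5]] [ 98.3  94.7 -82.7]
99.07296223326021
tray [[ 381.3 -210. ]
 [ 502.1 -212.4]
 [ 499.  -328.5]
 [ 376.2 -327.8]] [ 439.7 -269.7] [120.8 116.1 122.7]
-1.1641143543650876 6.644511703457193
-0.32516795381065705 5.276863239364484
```

Knob at (621.8, −279), with its pointer at about 99° and the off end of the ticks at about 190°. Tray centre is (439.7, −269.7), yaw about −1°. Moving above the knob now.

carry_out(commands=[{"delta_rot":[0,0,0],"travel":[32.5,1,20],"fingers":0},{"delta_rot":[0,0,-1.5],"travel":[0,0,40],"fingers":0},{"delta_rot":[0,0,0],"travel":[0,0,40],"fingers":0},{"delta_rot":[0,0,0],"travel":[0,0,20],"fingers":0.4},{"delta_rot":[0,0,0],"travel":[0,0,0],"fingers":0.4},{"delta_rot":[0,0,0],"travel":[0,0,0],"fingers":0.4},{"delta_rot":[0,0,0],"travel":[0,0,0],"fingers":0.4}])

```text
time: 2.08
tcp_pos: [623.1, -279.9, 121.1]
ee_rot: [0.001, 0.649, 0.76, 0.001]
force: [-0.3, -0.4, 0.2]
opening: 0.599
```

Run:
```python
from h import *
print(ctrl.get_state()["joint_pos"])
snap("wrist","knob2.png")
print(w2p("wrist",[[621.8,-279,94],[621.8,-279,64]]))
```

```text
[ 0.30211546  0.60530762  0.04148955  1.63553301 -0.03017784  0.89838467
  0.51193155]
[[318.43121274 246.50780613]
 [318.90502107 226.50265895]]
```

View pics/knob2.png

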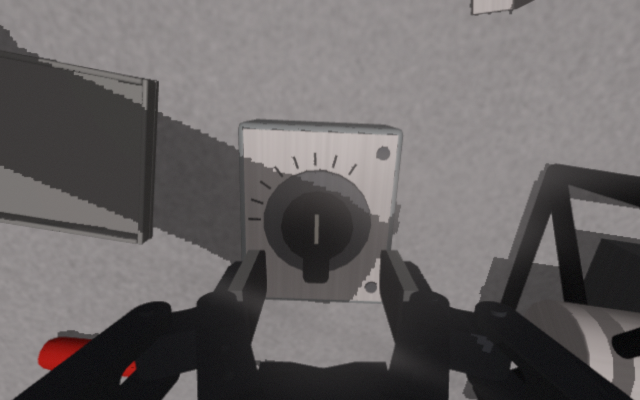

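carry_out(commands=[{"delta_rot":[0,0,0],"travel":[1,-1,22],"fingers":0.4},{"delta_rot":[0,0,0],"travel":[0,0,22],"fingers":0.4},{"delta_rot":[0,0,0],"travel":[0,0,0],"fingers":1},{"delta_rot":[0,0,0],"travel":[0,0,0],"fingers":1},{"delta_rot":[0,0,0],"travel":[0,0,0],"fingers":1},{"delta_rot":[0,0,0],"travel":[0,0,0],"fingers":1},{"delta_rot":[0,0,0],"travel":[0,0,0],"fingers":1}])

```text
time: 3.0
tcp_pos: [619.8, -279.2, 75.8]
ee_rot: [-0.001, 0.65, 0.76, -0.001]
force: [-5.1, 0.1, 2.3]
opening: 0.155
```

carry_out(commands=[{"delta_rot":[0,0,-1.6],"travel":[0,0,0],"fingers":1},{"delta_rot":[0,0,-1.6],"travel":[0,0,0],"fingers":1},{"delta_rot":[0,0,-1.6],"travel":[0,0,0],"fingers":1},{"delta_rot":[0,0,-1.6],"travel":[0,0,0],"fingers":1},{"delta_rot":[0,0,-1.6],"travel":[0,0,0],"fingers":1},{"delta_rot":[0,0,-1.6],"travel":[0,0,0],"fingers":1},{"delta_rot":[0,0,-1.6],"travel":[0,0,0],"fingers":1},{"delta_rot":[0,0,-1.6],"travel":[0,0,0],"fingers":1},{"delta_rot":[0,0,0],"travel":[0,0,0],"fingers":1}])

```text
time: 4.12
tcp_pos: [618.5, -280.4, 75.8]
ee_rot: [-0.002, 0.037, 0.999, -0.001]
force: [-8.7, -1.0, 4.9]
opening: 0.156
```

```bash
cat >> h.py <<'E'
def st():
    s=ctrl.get_state(); q=s["ee_rot"]; M=R.from_quat([q[1],q[2],q[3],q[0]]).as_matrix()
    print("t",s["time"],"tcp",s["tcp_pos"].round(1),"yawx",np.degrees(np.arctan2(M[1,0],M[0,0])).round(1),"tilt",np.degrees(M[:2,2]).round(2),"F",s["force"].round(1),"T",s["wrist_torque"].round(2),"op",round(s["opening"],3),"q",s["joint_pos"].round(2))
    return s,M
E
python3 -c "
from h import *
st()"
```

```text
t 4.125 tcp [ 618.5 -280.4   75.8] yawx 175.8 tilt [-0.22 -0.07] F [-8.7 -1.   4.9] T [-0.07  1.83  0.01] op 0.156 q [ 0.54  0.68 -0.3   1.65  0.25  0.86  1.64]
```

carry_out(commands=[{"delta_rot":[0,0,-1],"travel":[0,-1,0],"fingers":1},{"delta_rot":[0,0,-1],"travel":[0,0,0],"fingers":1},{"delta_rot":[0,0,-0.7],"travel":[0,0,0],"fingers":1},{"delta_rot":[0,0,0],"travel":[0,0,0],"fingers":1}])

```text
time: 4.62
tcp_pos: [619.5, -280.8, 76.0]
ee_rot: [-0.001, -0.103, 0.995, -0.0]
force: [-6.7, 0.3, 4.9]
opening: 0.156
```

```bash
python3 -c "
from h import *
st()"
```

```text
t 4.625 tcp [ 619.5 -280.8   76. ] yawx -168.2 tilt [-0.1  -0.01] F [-6.7  0.3  4.9] T [ 0.15  1.31 -0.77] op 0.156 q [ 0.58  0.69 -0.36  1.64  0.3   0.87  1.88]
```

carry_out(commands=[{"delta_rot":[0,0,0],"travel":[0,0,0],"fingers":0.5},{"delta_rot":[0,0,0],"travel":[0,0,0],"fingers":0.5},{"delta_rot":[0,0,0],"travel":[0,0,0],"fingers":0.5},{"delta_rot":[0,0,0],"travel":[0,0,-50],"fingers":0.4},{"delta_rot":[0,0,0],"travel":[0,0,-50],"fingers":0.2},{"delta_rot":[0,0,0],"travel":[0,0,-50],"fingers":0.0},{"delta_rot":[0,0,0],"travel":[0,0,0],"fingers":0.0}])

```text
time: 5.5
tcp_pos: [623.8, -280.1, 230.8]
ee_rot: [0.004, -0.105, 0.995, -0.002]
force: [0.8, 0.6, -1.1]
opening: 1.0
```

Run:
```python
from h import *
import pickle
st(); pickle.dump(cam("wrist"),open("c2.pkl","wb"))
print(w2p("wrist",[[621.8,-279,94],[621.8,-279,64]]))
snap("wrist","knob3.png",(170,60,470,285),2.4)
```

```text
t 5.5 tcp [ 623.8 -280.1  230.8] yawx -168.0 tilt [ 0.52 -0.19] F [ 0.8  0.6 -1.1] T [ 0.03  0.   -0.01] op 1.0 q [ 0.61  0.53 -0.41  1.53  0.22  1.13  1.94]
[[325.52637182 190.08342085]
 [325.38661975 181.91595825]]
```

View pics/knob3.png

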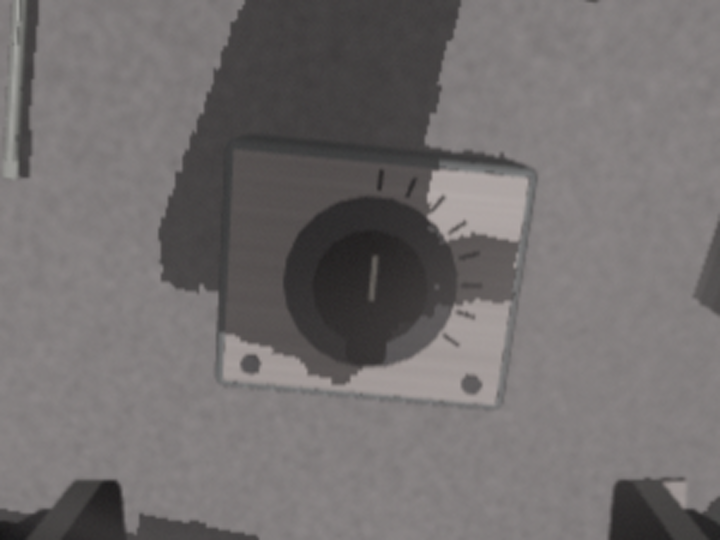

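carry_out(commands=[{"delta_rot":[0,0,1.7],"travel":[0,0,0],"fingers":0},{"delta_rot":[0,0,1.7],"travel":[0,0,0],"fingers":0},{"delta_rot":[0,0,0.2],"travel":[20,50,0],"fingers":0},{"delta_rot":[0,0,0],"travel":[20,50,0],"fingers":0},{"delta_rot":[0,0,0],"travel":[20,50,0],"fingers":0},{"delta_rot":[0,0,0],"travel":[20,50,0],"fingers":0},{"delta_rot":[0,0,0],"travel":[20,50,0],"fingers":0},{"delta_rot":[0,0,0],"travel":[0,8,0],"fingers":0},{"delta_rot":[0,0,0],"travel":[0,0,0],"fingers":0}])

```text
time: 6.68
tcp_pos: [563.8, -8.8, 224.4]
ee_rot: [-0.001, 0.083, 0.997, -0.0]
force: [-0.4, -0.8, -0.1]
opening: 0.998
```

Run:
```python
from h import *
import pickle
st(); pickle.dump(cam("wrist"),open("c3.pkl","wb"))
snap("wrist","block.png")
```

```text
t 6.675 tcp [563.8  -8.8 224.4] yawx 170.5 tilt [-0.08 -0.02] F [-0.4 -0.8 -0.1] T [-0.02 -0.01 -0.03] op 0.998 q [ 0.25  0.35 -0.43  1.82  0.17  1.02  1.16]
```

View pics/block.png

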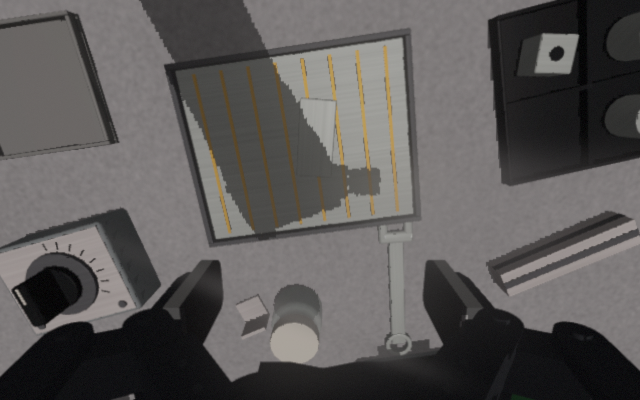

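Pointer is on the first tick, so the knob is at the off stop. The block is around (317,125), partly in shadow, so I'll enhance a crop to see its outline.

Run:
```python
import cv2,numpy as np
im=cv2.imread("pics/block.png")[80:210,250:390]
g=cv2.cvtColor(im,cv2.COLOR_BGR2GRAY)
g=cv2.createCLAHE(4,(3,3)).apply(cv2.resize(g,None,fx=4.5,fy=4.5,interpolation=cv2.INTER_CUBIC))
cv2.imwrite("pics/blockz.png",g)
```

```text
(no output)
```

View pics/blockz.png

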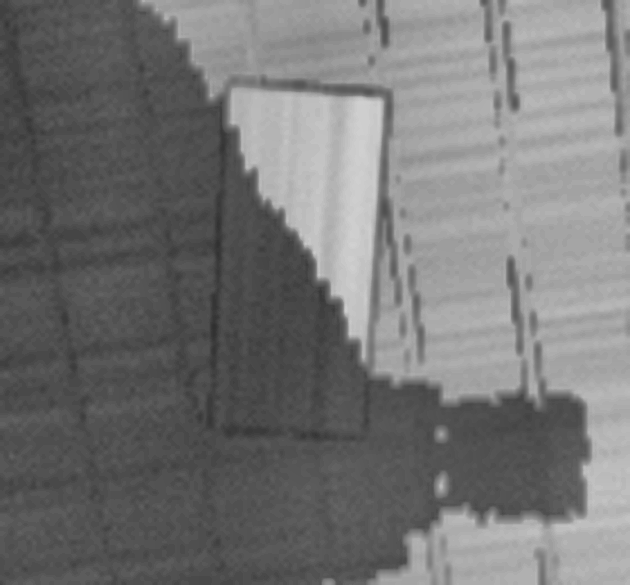

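Run:
```python
from h import *
import pickle; c=pickle.load(open("c3.pkl","rb")); np.set_printoptions(suppress=True,precision=1)
Z=[(250+a/4.5,80+b/4.5) for a,b in [(226,85),(388,94),(367,437),(214,430)]]
b=p2w("wrist",Z,72,c)[:,:2]; print(b,b.mean(0),np.linalg.norm(np.diff(b,axis=0),axis=1))
for i,j in((2,1),(3,0)): d=b[j]-b[i];print(np.degrees(np.arctan2(d[1],d[0])))
r=p2w("wrist",[(167,66),(411,30),(420,217),(212,244)],48,c)[:,:2];print("rail",r,r.mean(0),np.linalg.norm(np.diff(r,axis=0),axis=1))
for i,j in((3,0),(2,1),(0,1),(3,2)): d=r[j]-r[i];print(np.degrees(np.arctan2(d[1],d[0])))
t=b.mean(0); s,M=st(); D=np.r_[t,0]-s["tcp_pos"]; D[2]=0; print("tool delta",M.T@D)
```

```text
[[487.  -13.9]
 [493.4  14.5]
 [554.5   0.8]
 [548.4 -27.8]] [520.8  -6.6] [29.1 62.7 29.2]
167.42098044179224
167.27962400464122
rail [[ 441.8 -121.8]
 [ 448.4   85. ]
 [ 612.2   78.4]
 [ 606.1 -126.1]] [527.2 -21.1] [206.8 163.9 204.5]
178.5064417362237
177.69378059585742
88.16880972770959
88.28409544696481
t 6.725 tcp [564.  -10.1 224.4] yawx 170.3 tilt [-0.1 -0. ] F [ 0.3  0.1 -0.5] T [-0.  0.  0.] op 0.998 q [ 0.2  0.3 -0.4  1.8  0.2  1.   1.2]
tool delta [43.1 -3.8  0.1]
```

carry_out(commands=[{"delta_rot":[0,0,0.5],"travel":[0,0,0],"fingers":0.3},{"delta_rot":[0,0,0],"travel":[43,-6,0],"fingers":0.3},{"delta_rot":[0,0,0],"travel":[0,0,45],"fingers":0.3},{"delta_rot":[0,0,0],"travel":[0,0,45],"fingers":0.3},{"delta_rot":[0,0,0],"travel":[0,0,45],"fingers":0.3},{"delta_rot":[0,0,0],"travel":[0,0,20],"fingers":0.3},{"delta_rot":[0,0,0],"travel":[0,0,0],"fingers":0.3}])

```text
time: 7.6
tcp_pos: [519.7, -7.4, 68.4]
ee_rot: [-0.002, 0.111, 0.994, -0.001]
force: [0.6, 0.3, 0.8]
opening: 0.697
```

carry_out(commands=[{"delta_rot":[0,0,0],"travel":[0,0,14],"fingers":0.3},{"delta_rot":[0,0,0],"travel":[0,0,0],"fingers":0.3},{"delta_rot":[0,0,0],"travel":[0,0,0],"fingers":1},{"delta_rot":[0,0,0],"travel":[0,0,0],"fingers":1},{"delta_rot":[0,0,0],"travel":[0,0,0],"fingers":1},{"delta_rot":[0,0,0],"travel":[0,0,0],"fingers":1}])

```text
time: 8.35
tcp_pos: [521.4, -5.5, 57.2]
ee_rot: [0.001, 0.11, 0.994, -0.0]
force: [-0.8, -1.8, 5.6]
opening: 0.339
```

```bash
python3 -c "
from h import *
st()"
```

```text
t 8.35 tcp [521.4  -5.5  57.2] yawx 167.4 tilt [ 0.08 -0.03] F [-0.8 -1.8  5.6] T [-0.25  0.22  0.01] op 0.339 q [ 0.18  0.51 -0.37  2.04  0.3   0.64  0.97]
```

carry_out(commands=[{"delta_rot":[0,0,0],"travel":[0,0,-20],"fingers":1},{"delta_rot":[0,0,0],"travel":[0,0,-40],"fingers":1},{"delta_rot":[0,0,-1],"travel":[0,0,-40],"fingers":1},{"delta_rot":[0,0,-0.9],"travel":[0,0,0],"fingers":1},{"delta_rot":[0,0,0],"travel":[15.4,-53,0],"fingers":1},{"delta_rot":[0,0,0],"travel":[15.4,-53,0],"fingers":1},{"delta_rot":[0,0,0],"travel":[15.4,-53,0],"fingers":1},{"delta_rot":[0,0,0],"travel":[15.4,-53,0],"fingers":1},{"delta_rot":[0,0,0],"travel":[15.4,-53,0],"fingers":1},{"delta_rot":[0,0,0],"travel":[0,0,0],"fingers":1}])

```text
time: 9.6
tcp_pos: [435.1, -273.6, 155.6]
ee_rot: [-0.001, 0.015, 1.0, -0.001]
force: [0.4, 1.0, -4.5]
opening: 0.341
```

```bash
python3 -c "
from h import *
s,M=st(); D=np.r_[439.7,-269.7,21.2]-s['tcp_pos'];print(M.T@D)"
```

```text
t 9.6 tcp [ 435.1 -273.6  155.6] yawx 178.3 tilt [-0.14 -0.08] F [ 0.4  1.  -4.5] T [ 0.1   0.05 -0.03] op 0.341 q [ 0.75  0.34 -0.37  2.    0.17  0.83  1.82]
[ -4.75444411   4.17768402 134.33879493]
```

carry_out(commands=[{"delta_rot":[0,0,0],"travel":[-2,2,40],"fingers":1},{"delta_rot":[0,0,0],"travel":[0,0,40],"fingers":1},{"delta_rot":[0,0,0],"travel":[0,0,35],"fingers":1},{"delta_rot":[0,0,0],"travel":[0,0,12],"fingers":1},{"delta_rot":[0,0,0],"travel":[0,0,0],"fingers":1}])

```text
time: 10.22
tcp_pos: [440.2, -265.9, 29.0]
ee_rot: [-0.001, 0.01, 1.0, 0.0]
force: [0.1, 0.1, -3.3]
opening: 0.338
```

```bash
python3 -c "
from h import *
s,M=st(); D=np.r_[439.7,-269.7,21.2]-s['tcp_pos'];print(M.T@D)"
```

```text
t 10.225 tcp [ 440.2 -265.9   29. ] yawx 178.8 tilt [-0.06  0.05] F [ 0.1  0.1 -3.3] T [-0.02 -0.04  0.  ] op 0.338 q [ 0.67  0.54 -0.31  2.07  0.29  0.57  1.71]
[ 0.45648093 -3.77252817  7.80383537]
```

carry_out(commands=[{"delta_rot":[0,0,0],"travel":[0,-2,4],"fingers":1},{"delta_rot":[0,0,0],"travel":[0,0,3],"fingers":1},{"delta_rot":[0,0,0],"travel":[0,0,0.5],"fingers":1},{"delta_rot":[0,0,0],"travel":[0,0,0],"fingers":1}])

```text
time: 10.72
tcp_pos: [440.4, -268.8, 22.0]
ee_rot: [0.0, 0.011, 1.0, -0.0]
force: [0.2, -0.1, -3.9]
opening: 0.339
```

carry_out(commands=[{"delta_rot":[0,0,0],"travel":[0,0,0],"fingers":0.45},{"delta_rot":[0,0,0],"travel":[0,0,0],"fingers":0.45},{"delta_rot":[0,0,0],"travel":[0,0,0],"fingers":0.45},{"delta_rot":[0,0,0],"travel":[0,0,-20],"fingers":0.45},{"delta_rot":[0,0,0],"travel":[0,0,-50],"fingers":0.45},{"delta_rot":[0,0,0],"travel":[0,0,-50],"fingers":0.45},{"delta_rot":[0,0,0],"travel":[0,0,-50],"fingers":0.3}])

```text
time: 11.6
tcp_pos: [440.1, -268.5, 193.5]
ee_rot: [0.0, 0.01, 1.0, 0.0]
force: [1.1, -0.4, -0.1]
opening: 0.698
```

Run:
```python
from h import *
st(); snap("wrist","w4.png"); snap("scene","s4.png"); 
a=cv2.imread("pics/w4.png"); b=cv2.imread("pics/s4.png")[100:300,150:470]
b=cv2.resize(b,(480,300)); o=np.zeros((600,640,3),np.uint8); o[:300,:480]=cv2.resize(a,(480,300)); o[300:,:480]=b
cv2.imwrite("pics/m4.png",o)
```

```text
t 11.6 tcp [ 440.1 -268.5  193.5] yawx 178.8 tilt [0.01 0.  ] F [ 1.1 -0.4 -0.1] T [-0.08  0.01 -0.03] op 0.698 q [ 0.76  0.3  -0.4   1.96  0.14  0.91  1.84]
```

View pics/m4.png

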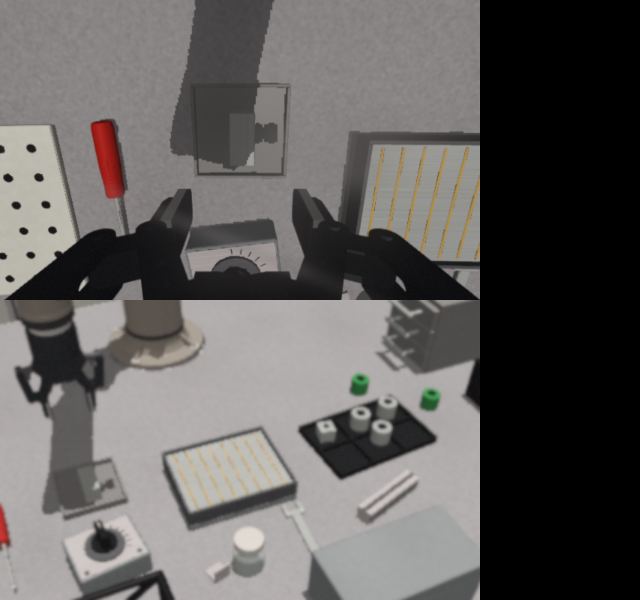

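The block lies flat in the tray. Next, a look at the bin.

carry_out(commands=[{"delta_rot":[0,0,0],"travel":[-11,56,-5],"fingers":0},{"delta_rot":[0,0,0],"travel":[-11,56,-5],"fingers":0},{"delta_rot":[0,0,0],"travel":[-11,56,-5],"fingers":0},{"delta_rot":[0,0,0],"travel":[-11,56,-5],"fingers":0},{"delta_rot":[0,0,0],"travel":[-11,56,-5],"fingers":0},{"delta_rot":[0,0,0],"travel":[-11,56,-5],"fingers":0},{"delta_rot":[0,0,0],"travel":[-11,56,-5],"fingers":0},{"delta_rot":[0,0,0],"travel":[-11,56,-5],"fingers":0},{"delta_rot":[0,0,0],"travel":[-11,56,-5],"fingers":0},{"delta_rot":[0,0,0],"travel":[-11,56,-5],"fingers":0}])

```text
time: 12.95
tcp_pos: [562.2, 290.4, 241.2]
ee_rot: [-0.0, 0.011, 1.0, -0.0]
force: [0.9, -0.0, -0.2]
opening: 1.002
```

carry_out(commands=[{"delta_rot":[0,0,0],"travel":[0,0,0],"fingers":0.3},{"delta_rot":[0,0,0],"travel":[0,0,0],"fingers":0.3},{"delta_rot":[0,0,0],"travel":[0,0,0],"fingers":0.3}])

```text
time: 13.32
tcp_pos: [562.3, 286.9, 241.3]
ee_rot: [-0.0, 0.012, 1.0, -0.001]
force: [0.3, 0.1, 0.4]
opening: 0.697
```

Run:
```python
from h import *
import pickle
st(); pickle.dump(cam("wrist"),open("c5.pkl","wb")); snap("wrist","bin.png")
```

```text
t 13.325 tcp [562.3 286.9 241.3] yawx 178.7 tilt [-0.02 -0.09] F [0.3 0.1 0.4] T [ 0.01  0.   -0.04] op 0.697 q [-0.13  0.47 -0.61  1.63  0.29  1.13  0.74]
```

View pics/bin.png

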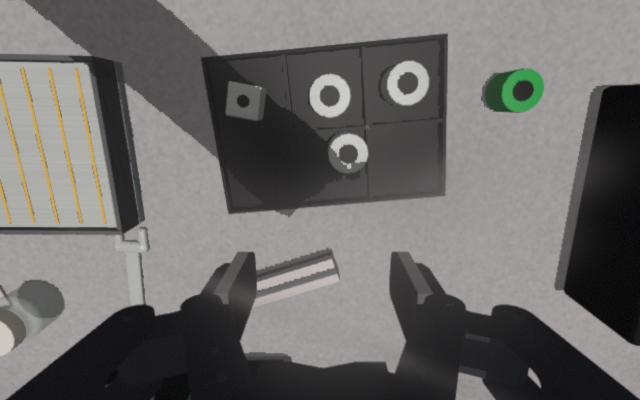

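```bash
cat >> h.py <<'E'
def rings(im,c,z,rmm=20,lo=.85,hi=1.15):
    g=cv2.medianBlur(cv2.cvtColor(im,cv2.COLOR_RGB2GRAY),3); dep=c[2][2]-z; r=c[0][0,0]*rmm/dep*.97
    o=cv2.HoughCircles(g,cv2.HOUGH_GRADIENT,1,20,param1=120,param2=11,minRadius=int(r*lo),maxRadius=int(r*hi)+1)
    if o is None: return
    for u,v,rr in o[0]:
        if im[int(v),int(u)].max()<110: # dark bore
            print("px",(u,v,round(float(rr),1)),"world",p2w(None,[(u,v)],z,c)[0,:2].round(1))
def go(x,y,z):
    s,M=st(); print("tool delta",(M.T@(np.array([x,y,z])-s["tcp_pos"])).round(1))
E
python3 - <<'E'
from h import *
import pickle
c=pickle.load(open("c5.pkl","rb"))
rings(cv2.imread("pics/bin.png")[:,:,::-1].copy(),c,40)
print(p2w(None,[(330,96),(408,83),(348,152)],40,c)[:,:2])
b=p2w(None,[(203,58),(447,35),(444,195),(230,213)],16,c)[:,:2]; print("bin",b,b.mean(0))
ch=p2w(None,[(0,54),(118,64),(143,222)],48,c)[:,:2]; print("chuck corners",ch)
go(554,300,28)
E
```

```text
px (np.float32(347.5), np.float32(153.5), 19.3) world [538.6 311.8]
px (np.float32(331.5), np.float32(95.5), 22.4) world [483.8 296.9]
px (np.float32(408.5), np.float32(83.5), 22.4) world [475.  368.7]
px (np.float32(519.5), np.float32(93.5), 18.8) world [486.8 472.4]
px (np.float32(42.5), np.float32(302.5), 21.3) world [696.1 -26.8]
px (np.float32(497.5), np.float32(93.5), 16.8) world [486.2 452.1]
px (np.float32(416.5), np.float32(281.5), 18.0) world [681.  387.2]
[[484.24860427 295.52625167]
 [474.59846087 368.25668007]
 [537.13283457 312.3422188 ]]
bin [[445.70988627 172.65950968]
 [431.07847376 409.05228971]
 [589.69515287 418.65926667]
 [604.77482212 182.8503926 ]] [517.81458376 295.80536467]
chuck corners [[444.12966204   6.78377082]
 [453.5397389  107.06279891]
 [602.27891703 103.31602468]]
t 13.375 tcp [562.4 286.9 241.5] yawx 178.7 tilt [-0.01 -0.07] F [-0.6 -0.2  0. ] T [-0.04 -0.03 -0.01] op 0.701 q [-0.13  0.47 -0.61  1.63  0.29  1.13  0.74]
tool delta [  8.6  13.1 213.5]
```

Collar C has moved from (554,300) in the first pictures to (538,312), so the announced knock has already happened. Grasping C first at its new place.

carry_out(commands=[{"delta_rot":[0,0,0],"travel":[25,24.5,20],"fingers":0.3},{"delta_rot":[0,0,0],"travel":[0,0,50],"fingers":0.3},{"delta_rot":[0,0,0],"travel":[0,0,50],"fingers":0.3},{"delta_rot":[0,0,0],"travel":[0,0,40],"fingers":0.3},{"delta_rot":[0,0,0],"travel":[0,0,0],"fingers":0.3},{"delta_rot":[0,0,0],"travel":[0,0,0],"fingers":0.3}])

```text
time: 14.12
tcp_pos: [538.6, 314.0, 83.5]
ee_rot: [0.001, 0.011, 1.0, 0.001]
force: [0.2, -0.1, -0.4]
opening: 0.701
```

Run:
```python
from h import *
go(538,312,28)
snap("wrist","C.png"); snap("side","Cs.png",(270,240,430,380),4)
print(w2p("wrist",[[538,312,40]]),w2p("side",[[538,312,40]]))
a=cv2.imread("pics/C.png"); b=cv2.imread("pics/Cs.png"); o=np.zeros((400,800,3),np.uint8); o[:300,:480]=cv2.resize(a,(480,300)); o[:280,480:]=cv2.resize(b,(320,280)); cv2.imwrite("pics/Cm.png",o)
```

```text
t 14.125 tcp [538.6 314.   83.5] yawx 178.7 tilt [0.1  0.06] F [ 0.2 -0.1 -0.4] T [ 0.04 -0.06  0.06] op 0.701 q [-0.23  0.63 -0.54  1.78  0.42  0.85  0.58]
tool delta [ 0.6 -2.1 55.5]
[[317.82153693 232.72867221]] [[320.22353509 296.79473389]]
```

View pics/Cm.png

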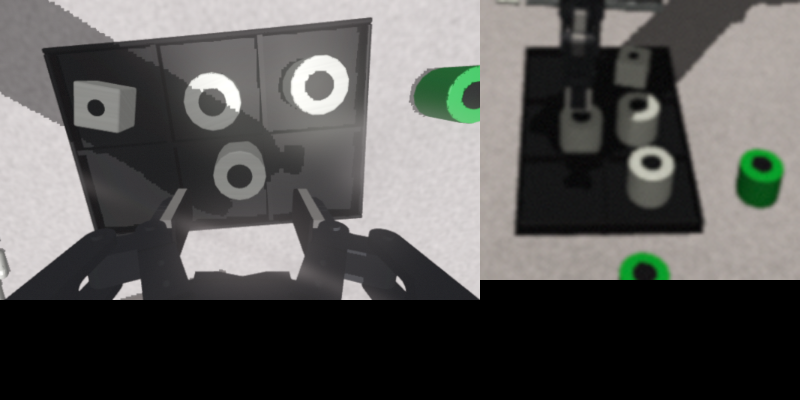

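carry_out(commands=[{"delta_rot":[0,0,0],"travel":[-1,-1,30],"fingers":0.3},{"delta_rot":[0,0,0],"travel":[0,0,24],"fingers":0.3},{"delta_rot":[0,0,0],"travel":[0,0,0],"fingers":0.3},{"delta_rot":[0,0,0],"travel":[0,0,0],"fingers":1},{"delta_rot":[0,0,0],"travel":[0,0,0],"fingers":1},{"delta_rot":[0,0,0],"travel":[0,0,0],"fingers":1},{"delta_rot":[0,0,0],"travel":[0,0,0],"fingers":1}])

```text
time: 15.1
tcp_pos: [539.7, 313.7, 30.1]
ee_rot: [0.001, 0.011, 1.0, 0.001]
force: [-1.7, 0.0, 6.5]
opening: 0.447
```

carry_out(commands=[{"delta_rot":[0,0,0],"travel":[0,0,-15],"fingers":1},{"delta_rot":[0,0,0],"travel":[0,0,-40],"fingers":1},{"delta_rot":[0,0,0],"travel":[0,0,-45],"fingers":1},{"delta_rot":[0,0,0],"travel":[0,0,0],"fingers":1}])

```text
time: 15.6
tcp_pos: [540.5, 314.9, 132.9]
ee_rot: [0.003, 0.01, 1.0, 0.002]
force: [-0.1, 0.4, -2.3]
opening: 0.445
```

Run:
```python
from h import *
go(492.6,-80.9,100)
```

```text
t 15.6 tcp [540.5 314.9 132.9] yawx 178.8 tilt [0.39 0.26] F [-0.1  0.4 -2.3] T [0.06 0.02 0.  ] op 0.445 q [-0.21  0.57 -0.58  1.75  0.38  0.93  0.61]
tool delta [  39.8 -396.9   30.8]
```

carry_out(commands=[{"delta_rot":[0,0,0],"travel":[5,-49.5,0],"fingers":1},{"delta_rot":[0,0,0],"travel":[5,-49.5,0],"fingers":1},{"delta_rot":[0,0,0],"travel":[5,-49.5,0],"fingers":1},{"delta_rot":[0,0,0],"travel":[5,-49.5,0],"fingers":1},{"delta_rot":[0,0,0],"travel":[5,-49.5,0],"fingers":1},{"delta_rot":[0,0,0],"travel":[5,-49.5,0],"fingers":1},{"delta_rot":[0,0,0],"travel":[5,-49.5,0],"fingers":1},{"delta_rot":[0,0,0],"travel":[5,-49.5,0],"fingers":1},{"delta_rot":[0,0,0],"travel":[0,0,25],"fingers":1},{"delta_rot":[0,0,0],"travel":[0,0,25],"fingers":1}])

```text
time: 16.85
tcp_pos: [489.6, -83.3, 77.2]
ee_rot: [-0.0, 0.012, 1.0, -0.0]
force: [0.0, -0.7, -2.7]
opening: 0.444
```

carry_out(commands=[{"delta_rot":[0,0,0],"travel":[0,0,0],"fingers":1},{"delta_rot":[0,0,0],"travel":[0,0,0],"fingers":1}])

```text
time: 17.1
tcp_pos: [490.4, -81.8, 78.3]
ee_rot: [0.0, 0.01, 1.0, 0.0]
force: [-0.2, 0.3, -1.8]
opening: 0.445
```

Run:
```python
from h import *
go(492.6,-80.9,66)
```

```text
t 17.1 tcp [490.4 -81.8  78.3] yawx 178.8 tilt [0.01 0.01] F [-0.2  0.3 -1.8] T [ 0.01 -0.03 -0.01] op 0.445 q [ 0.46  0.47 -0.52  2.08  0.36  0.68  1.26]
tool delta [-2.2  1.  12.3]
```

carry_out(commands=[{"delta_rot":[0,0,0],"travel":[-2,1,7],"fingers":1},{"delta_rot":[0,0,0],"travel":[0,0,3],"fingers":1},{"delta_rot":[0,0,0],"travel":[0,0,1.5],"fingers":1},{"delta_rot":[0,0,0],"travel":[0,0,0],"fingers":1},{"delta_rot":[0,0,0],"travel":[0,0,0],"fingers":1}])

```text
time: 17.73
tcp_pos: [492.3, -81.2, 66.4]
ee_rot: [0.0, 0.011, 1.0, -0.0]
force: [0.5, -0.3, -1.9]
opening: 0.445
```

carry_out(commands=[{"delta_rot":[0,0,0],"travel":[0,0,0],"fingers":0.35},{"delta_rot":[0,0,0],"travel":[0,0,0],"fingers":0.35},{"delta_rot":[0,0,0],"travel":[0,0,0],"fingers":0.35},{"delta_rot":[0,0,0],"travel":[0,0,-15],"fingers":0.35},{"delta_rot":[0,0,0],"travel":[0,0,-50],"fingers":0.3},{"delta_rot":[0,0,0],"travel":[-11,50,-40],"fingers":0.3},{"delta_rot":[0,0,0],"travel":[-11,50,0],"fingers":0.3},{"delta_rot":[0,0,0],"travel":[-11,50,0],"fingers":0.3},{"delta_rot":[0,0,0],"travel":[0,50,0],"fingers":0.3},{"delta_rot":[0,0,0],"travel":[0,50,0],"fingers":0.3}])

```text
time: 18.98
tcp_pos: [530.2, 167.7, 171.0]
ee_rot: [0.001, 0.011, 1.0, 0.0]
force: [1.3, -0.2, 1.7]
opening: 0.698
```

carry_out(commands=[{"delta_rot":[0,0,0],"travel":[0,50,0],"fingers":0.3},{"delta_rot":[0,0,0],"travel":[0,50,0],"fingers":0.3},{"delta_rot":[0,0,0],"travel":[0,0,0],"fingers":0.3},{"delta_rot":[0,0,0],"travel":[0,0,0],"fingers":0.3}])

```text
time: 19.48
tcp_pos: [532.2, 265.5, 170.3]
ee_rot: [0.0, 0.01, 1.0, -0.0]
force: [0.2, 0.2, 0.4]
opening: 0.698
```

Run:
```python
from h import *
go(484,296.5,28)
c=cam("wrist"); im=eyes.capture("wrist"); cv2.imwrite("pics/bin2.png",im[:,:,::-1])
rings(im,c,40)
c=cam("scene"); im=eyes.capture("scene"); cv2.imwrite("pics/scene2.png",im[:,:,::-1]); print(w2p("scene",[[492,-81,76],[484,296.5,40],[475,368.5,40]]))
```

```text
t 19.475 tcp [532.2 265.5 170.3] yawx 178.8 tilt [ 0.02 -0.03] F [0.2 0.2 0.4] T [ 0.01  0.03 -0.01] op 0.698 q [-0.09  0.5  -0.63  1.79  0.35  0.97  0.69]
tool delta [ 48.9  30.1 142.3]
px (np.float32(359.5), np.float32(133.5), 25.6) world [483.8 294.8]
px (np.float32(600.5), np.float32(123.5), 23.9) world [481.  475.2]
px (np.float32(570.5), np.float32(128.5), 27.3) world [484.  453.8]
px (np.float32(317.5), np.float32(102.5), 27.2) world [460.5 263.2]
px (np.float32(461.5), np.float32(112.5), 21.6) world [470.2 371. ]
px (np.float32(201.5), np.float32(319.5), 25.0) world [644.7 154.5]
[[277.48840525 200.88501514]
 [391.18865214 174.5659414 ]
 [408.98052486 167.21305257]]
```

carry_out(commands=[{"delta_rot":[0,0,0],"travel":[49,29.5,10],"fingers":0.3},{"delta_rot":[0,0,0],"travel":[0,0,50],"fingers":0.3},{"delta_rot":[0,0,0],"travel":[0,0,35],"fingers":0.3},{"delta_rot":[0,0,0],"travel":[0,0,0],"fingers":0.3},{"delta_rot":[0,0,0],"travel":[0,0,0],"fingers":0.3}])

```text
time: 20.2
tcp_pos: [484.8, 296.4, 76.1]
ee_rot: [0.001, 0.011, 1.0, 0.0]
force: [0.0, 0.5, -0.0]
opening: 0.699
```

Run:
```python
from h import *
go(484,295.5,29)
c=cam("wrist"); im=eyes.capture("wrist"); rings(im,c,40)
print(w2p("wrist",[[484,295.5,40]]))
a=im[:,:,::-1]; b=cv2.imread("pics/scene2.png")[130:270,190:450]
o=np.zeros((600,640,3),np.uint8); o[:300,:480]=cv2.resize(a,(480,300)); o[300:,:557]=cv2.resize(b,(557,300)); cv2.imwrite("pics/A.png",o)
```

```text
t 20.2 tcp [484.8 296.4  76.1] yawx 178.7 tilt [0.08 0.04] F [ 0.   0.5 -0. ] T [ 0.03 -0.02  0.02] op 0.699 q [-0.21  0.58 -0.59  1.91  0.45  0.78  0.5 ]
tool delta [ 0.9 -1.  47.1]
px (np.float32(455.5), np.float32(18.5), 38.5) world [379.6 358.4]
px (np.float32(319.5), np.float32(235.5), 36.0) world [482.3 294.8]
px (np.float32(612.5), np.float32(216.5), 37.5) world [475.1 448.2]
[[320.05033447 237.63317493]]
```

View pics/A.png

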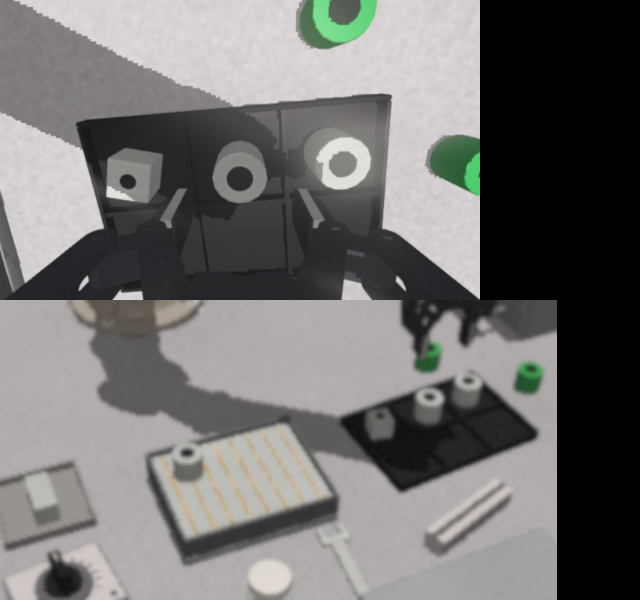

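First collar stands upright on the chuck. Collar A at (240,180) in the montage is centred between the jaws.

carry_out(commands=[{"delta_rot":[0,0,0],"travel":[1,-1,26],"fingers":0.3},{"delta_rot":[0,0,0],"travel":[0,0,20.5],"fingers":0.3},{"delta_rot":[0,0,0],"travel":[0,0,0],"fingers":0.3},{"delta_rot":[0,0,0],"travel":[0,0,0],"fingers":1},{"delta_rot":[0,0,0],"travel":[0,0,0],"fingers":1},{"delta_rot":[0,0,0],"travel":[0,0,0],"fingers":1},{"delta_rot":[0,0,0],"travel":[0,0,0],"fingers":1}])

```text
time: 21.12
tcp_pos: [483.3, 296.2, 29.5]
ee_rot: [0.001, 0.011, 1.0, 0.0]
force: [-1.0, -0.8, 6.4]
opening: 0.446
```

carry_out(commands=[{"delta_rot":[0,0,0],"travel":[0,0,-15],"fingers":1},{"delta_rot":[0,0,0],"travel":[0,0,-40],"fingers":1},{"delta_rot":[0,0,0],"travel":[0,0,-45],"fingers":1},{"delta_rot":[0,0,0],"travel":[0,0,0],"fingers":1}])

```text
time: 21.62
tcp_pos: [484.6, 297.5, 132.5]
ee_rot: [0.003, 0.011, 1.0, 0.002]
force: [0.6, 1.0, -3.0]
opening: 0.445
```

Run:
```python
from h import *
go(564.5,-23.1,130)
```

```text
t 21.625 tcp [484.6 297.5 132.5] yawx 178.8 tilt [0.36 0.24] F [ 0.6  1.  -3. ] T [-0.04 -0.06 -0.03] op 0.445 q [-0.17  0.5  -0.64  1.88  0.38  0.87  0.56]
tool delta [ -86.6 -318.8    1.7]
```

carry_out(commands=[{"delta_rot":[0,0,0],"travel":[-12.5,-45.5,0],"fingers":1},{"delta_rot":[0,0,0],"travel":[-12.5,-45.5,0],"fingers":1},{"delta_rot":[0,0,0],"travel":[-12.5,-45.5,0],"fingers":1},{"delta_rot":[0,0,0],"travel":[-12.5,-45.5,0],"fingers":1},{"delta_rot":[0,0,0],"travel":[-12.5,-45.5,0],"fingers":1},{"delta_rot":[0,0,0],"travel":[-12.5,-45.5,0],"fingers":1},{"delta_rot":[0,0,0],"travel":[-12.5,-45.5,0],"fingers":1},{"delta_rot":[0,0,0],"travel":[0,0,25],"fingers":1},{"delta_rot":[0,0,0],"travel":[0,0,25],"fingers":1},{"delta_rot":[0,0,0],"travel":[0,0,0],"fingers":1}])

```text
time: 22.88
tcp_pos: [561.2, -24.9, 76.1]
ee_rot: [-0.003, 0.01, 1.0, 0.0]
force: [-0.9, -0.5, -1.4]
opening: 0.442
```

carry_out(commands=[{"delta_rot":[0,0,0],"travel":[0,0,0],"fingers":1}])

```text
time: 23.0
tcp_pos: [563.7, -24.3, 78.7]
ee_rot: [0.0, 0.01, 1.0, 0.0]
force: [-0.6, -0.2, -2.3]
opening: 0.443
```

Run:
```python
from h import *
go(564.5,-23.1,65.5)
```

```text
t 23.0 tcp [563.7 -24.3  78.7] yawx 178.8 tilt [0.01 0.01] F [-0.6 -0.2 -2.3] T [ 0.   -0.   -0.01] op 0.443 q [ 0.35  0.56 -0.55  1.92  0.41  0.77  1.13]
tool delta [-0.8  1.2 13.2]
```

Lower, release, then back above the bin for collar B at about (475, 368.5).

carry_out(commands=[{"delta_rot":[0,0,0],"travel":[0,0,8],"fingers":1},{"delta_rot":[0,0,0],"travel":[0,0,3],"fingers":1},{"delta_rot":[0,0,0],"travel":[0,0,2],"fingers":1},{"delta_rot":[0,0,0],"travel":[0,0,0],"fingers":1},{"delta_rot":[0,0,0],"travel":[0,0,0],"fingers":1}])

```text
time: 23.62
tcp_pos: [563.6, -24.6, 65.5]
ee_rot: [0.0, 0.01, 1.0, -0.0]
force: [-2.5, -0.1, 1.5]
opening: 0.441
```

carry_out(commands=[{"delta_rot":[0,0,0],"travel":[0,0,0],"fingers":0.35},{"delta_rot":[0,0,0],"travel":[0,0,0],"fingers":0.35},{"delta_rot":[0,0,0],"travel":[0,0,0],"fingers":0.35},{"delta_rot":[0,0,0],"travel":[0,0,-15],"fingers":0.35},{"delta_rot":[0,0,0],"travel":[0,0,-50],"fingers":0.3},{"delta_rot":[0,0,0],"travel":[10,50,0],"fingers":0.3},{"delta_rot":[0,0,0],"travel":[10,50,0],"fingers":0.3},{"delta_rot":[0,0,0],"travel":[10,50,0],"fingers":0.3},{"delta_rot":[0,0,0],"travel":[10,50,0],"fingers":0.3},{"delta_rot":[0,0,0],"travel":[10,50,0],"fingers":0.3}])

```text
time: 24.88
tcp_pos: [518.8, 228.1, 131.6]
ee_rot: [0.001, 0.011, 1.0, 0.0]
force: [0.4, -0.3, -0.7]
opening: 0.699
```

carry_out(commands=[{"delta_rot":[0,0,0],"travel":[10,50,0],"fingers":0.3},{"delta_rot":[0,0,0],"travel":[10,50,0],"fingers":0.3},{"delta_rot":[0,0,0],"travel":[10,40,0],"fingers":0.3},{"delta_rot":[0,0,0],"travel":[0,0,10],"fingers":0.3},{"delta_rot":[0,0,0],"travel":[0,0,0],"fingers":0.3},{"delta_rot":[0,0,0],"travel":[0,0,0],"fingers":0.3}])

```text
time: 25.62
tcp_pos: [492.6, 365.4, 120.5]
ee_rot: [0.0, 0.012, 1.0, -0.0]
force: [0.2, -0.4, 0.0]
opening: 0.7
```

Run:
```python
from h import *
go(475,368.5,29)
c=cam("wrist"); im=eyes.capture("wrist"); rings(im,c,40)
print(w2p("wrist",[[475,368.5,40]]))
a=im[:,:,::-1]; b=eyes.capture("scene")[130:270,190:450,::-1]
o=np.zeros((600,640,3),np.uint8); o[:300,:480]=cv2.resize(a,(480,300)); o[300:,:557]=cv2.resize(b,(557,300)); cv2.imwrite("pics/B.png",o)
```

```text
t 25.625 tcp [492.6 365.4 120.5] yawx 178.7 tilt [ 0.02 -0.05] F [ 0.2 -0.4  0. ] T [-0.01  0.02  0.  ] op 0.7 q [-0.29  0.59 -0.62  1.78  0.42  0.91  0.46]
tool delta [17.7  2.8 91.5]
px (np.float32(325.5), np.float32(183.5), 31.9) world [471.6 367.7]
px (np.float32(310.5), np.float32(18.5), 34.3) world [375.9 361.2]
[[326.55452568 188.49307391]]
```

View pics/B.png

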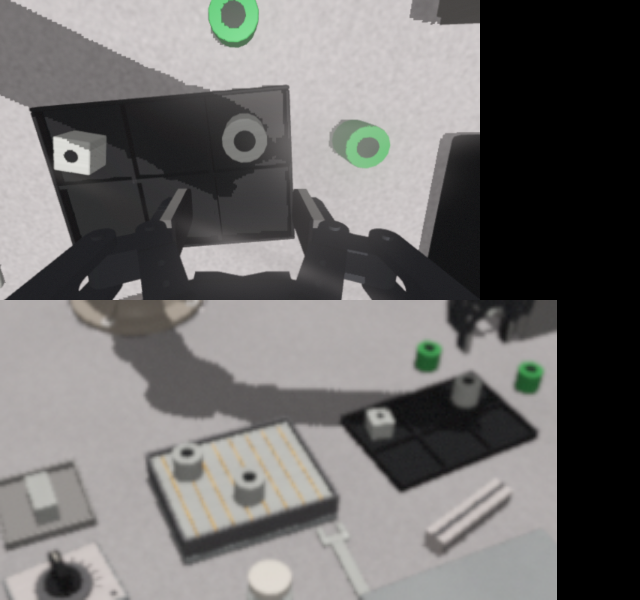

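Two collars stand on the chuck, and B's ring is at (245,139) in the montage, about (473.5, 368). Grasping it.

carry_out(commands=[{"delta_rot":[0,0,0],"travel":[19,2,0],"fingers":0.3},{"delta_rot":[0,0,0],"travel":[0,0,45],"fingers":0.3},{"delta_rot":[0,0,0],"travel":[0,0,30],"fingers":0.3},{"delta_rot":[0,0,0],"travel":[0,0,16],"fingers":0.3},{"delta_rot":[0,0,0],"travel":[0,0,0],"fingers":0.3},{"delta_rot":[0,0,0],"travel":[0,0,0],"fingers":1},{"delta_rot":[0,0,0],"travel":[0,0,0],"fingers":1},{"delta_rot":[0,0,0],"travel":[0,0,0],"fingers":1},{"delta_rot":[0,0,0],"travel":[0,0,0],"fingers":1}])

```text
time: 26.85
tcp_pos: [473.4, 370.1, 31.0]
ee_rot: [0.001, 0.011, 1.0, 0.001]
force: [-1.8, -0.8, 6.1]
opening: 0.444
```

carry_out(commands=[{"delta_rot":[0,0,0],"travel":[0,0,-15],"fingers":1},{"delta_rot":[0,0,0],"travel":[0,0,-40],"fingers":1},{"delta_rot":[0,0,0],"travel":[0,0,-45],"fingers":1},{"delta_rot":[0,0,0],"travel":[0,0,0],"fingers":1}])

```text
time: 27.35
tcp_pos: [474.6, 371.5, 134.0]
ee_rot: [0.003, 0.011, 1.0, 0.003]
force: [-0.1, -0.0, -3.0]
opening: 0.443
```

Run:
```python
from h import *
go(496.4,39.1,130)
```

```text
t 27.35 tcp [474.6 371.5 134. ] yawx 178.8 tilt [0.35 0.3 ] F [-0.1 -0.  -3. ] T [-0.   -0.02 -0.04] op 0.443 q [-0.3   0.55 -0.63  1.8   0.4   0.91  0.44]
tool delta [ -28.8 -331.9    2.4]
```

carry_out(commands=[{"delta_rot":[0,0,0],"travel":[-4,-47.5,0],"fingers":1},{"delta_rot":[0,0,0],"travel":[-4,-47.5,0],"fingers":1},{"delta_rot":[0,0,0],"travel":[-4,-47.5,0],"fingers":1},{"delta_rot":[0,0,0],"travel":[-4,-47.5,0],"fingers":1},{"delta_rot":[0,0,0],"travel":[-4,-47.5,0],"fingers":1},{"delta_rot":[0,0,0],"travel":[-4,-47.5,0],"fingers":1},{"delta_rot":[0,0,0],"travel":[-4,-47.5,0],"fingers":1},{"delta_rot":[0,0,0],"travel":[0,0,25],"fingers":1},{"delta_rot":[0,0,0],"travel":[0,0,25],"fingers":1},{"delta_rot":[0,0,0],"travel":[0,0,0],"fingers":1}])

```text
time: 28.6
tcp_pos: [491.8, 35.9, 77.6]
ee_rot: [-0.002, 0.01, 1.0, -0.0]
force: [0.4, 0.0, -2.0]
opening: 0.443
```

carry_out(commands=[{"delta_rot":[0,0,0],"travel":[0,0,0],"fingers":1}])

```text
time: 28.72
tcp_pos: [494.0, 36.7, 79.8]
ee_rot: [0.0, 0.01, 1.0, 0.0]
force: [0.6, 0.3, -2.1]
opening: 0.446
```

Run:
```python
from h import *
go(496.4,39.1,67)
```

```text
t 28.725 tcp [494.   36.7  79.8] yawx 178.8 tilt [0.02 0.01] F [ 0.6  0.3 -2.1] T [ 0.03 -0.05  0.01] op 0.446 q [ 0.27  0.47 -0.58  2.08  0.4   0.7   0.98]
tool delta [-2.4  2.5 12.8]
```

carry_out(commands=[{"delta_rot":[0,0,0],"travel":[-1.5,1.5,7],"fingers":1},{"delta_rot":[0,0,0],"travel":[0,0,3],"fingers":1},{"delta_rot":[0,0,0],"travel":[0,0,2],"fingers":1},{"delta_rot":[0,0,0],"travel":[0,0,0],"fingers":1},{"delta_rot":[0,0,0],"travel":[0,0,0],"fingers":1}])

```text
time: 29.35
tcp_pos: [495.4, 37.8, 67.4]
ee_rot: [0.0, 0.01, 1.0, 0.0]
force: [0.8, 0.5, -2.4]
opening: 0.446
```

carry_out(commands=[{"delta_rot":[0,0,0],"travel":[0,0,0],"fingers":0.35},{"delta_rot":[0,0,0],"travel":[0,0,0],"fingers":0.35},{"delta_rot":[0,0,0],"travel":[0,0,0],"fingers":0.35},{"delta_rot":[0,0,0],"travel":[0,0,-15],"fingers":0.35},{"delta_rot":[0,0,0],"travel":[0,0,-50],"fingers":0.35},{"delta_rot":[0,0,-0.9],"travel":[0,0,-45],"fingers":0.35},{"delta_rot":[0,0,-0.9],"travel":[0,0,-45],"fingers":0.35},{"delta_rot":[0,0,0],"travel":[0,0,0],"fingers":0.35}])

```text
time: 30.35
tcp_pos: [497.6, 38.5, 226.7]
ee_rot: [0.004, -0.084, 0.996, -0.0]
force: [0.6, 0.6, -0.2]
opening: 0.649
```

carry_out(commands=[{"delta_rot":[0,0,0],"travel":[-9.8,-48,0],"fingers":0.35},{"delta_rot":[0,0,0],"travel":[-9.8,-48,0],"fingers":0.35},{"delta_rot":[0,0,0],"travel":[-9.8,-48,0],"fingers":0.35},{"delta_rot":[0,0,0],"travel":[-9.8,-48,0],"fingers":0.35},{"delta_rot":[0,0,0],"travel":[-9.8,-48,0],"fingers":0.35},{"delta_rot":[0,0,0],"travel":[-9.8,-48,0],"fingers":0.35},{"delta_rot":[0,0,0],"travel":[-9.8,-48,0],"fingers":0.35},{"delta_rot":[0,0,0],"travel":[0,0,50],"fingers":0.35},{"delta_rot":[0,0,0],"travel":[0,0,0],"fingers":0.35},{"delta_rot":[0,0,0],"travel":[0,0,0],"fingers":0.35}])

```text
time: 31.6
tcp_pos: [619.4, -280.9, 173.4]
ee_rot: [0.0, -0.084, 0.996, 0.0]
force: [0.8, 0.5, 0.9]
opening: 0.645
```

Run:
```python
from h import *
go(619.5,-280.5,77)
print(w2p("wrist",[[619.5,-280.5,94]]))
a=eyes.capture("wrist")[:,:,::-1]; b=eyes.capture("scene")[130:270,190:450,::-1]
o=np.zeros((600,640,3),np.uint8); o[:300,:480]=cv2.resize(a,(480,300)); o[300:,:557]=cv2.resize(b,(557,300)); cv2.imwrite("pics/K.png",o)
```

```text
t 31.6 tcp [ 619.4 -280.9  173.4] yawx -170.3 tilt [0.03 0.03] F [0.8 0.5 0.9] T [ 0.05 -0.06 -0.  ] op 0.645 q [ 0.71  0.61 -0.54  1.57  0.34  1.06  1.81]
tool delta [-0.1  0.3 96.4]
[[323.43200805 215.18367758]]
```

View pics/K.png

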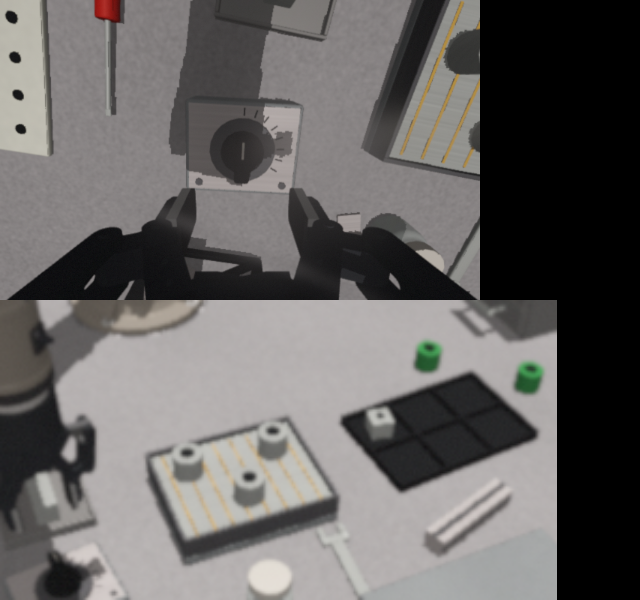

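All three collars stand apart on the chuck, only the spacer is left in the bin, and the knob bar is aligned with the jaws. Gripping the knob.

carry_out(commands=[{"delta_rot":[0,0,0],"travel":[0,0,40],"fingers":0.4},{"delta_rot":[0,0,0],"travel":[0,0,35],"fingers":0.4},{"delta_rot":[0,0,0],"travel":[0,0,20],"fingers":0.4},{"delta_rot":[0,0,0],"travel":[0,0,0],"fingers":0.4},{"delta_rot":[0,0,0],"travel":[0,0,0],"fingers":1},{"delta_rot":[0,0,0],"travel":[0,0,0],"fingers":1},{"delta_rot":[0,0,0],"travel":[0,0,0],"fingers":1},{"delta_rot":[0,0,0],"travel":[0,0,0],"fingers":1},{"delta_rot":[0,0,0],"travel":[0,0,0],"fingers":1}])

```text
time: 32.83
tcp_pos: [620.0, -280.8, 79.3]
ee_rot: [0.001, -0.083, 0.997, 0.001]
force: [-1.5, 3.8, 7.4]
opening: 0.158
```

carry_out(commands=[{"delta_rot":[0,0,1.6],"travel":[0,0,0],"fingers":1},{"delta_rot":[0,0,1.6],"travel":[0,0,0],"fingers":1},{"delta_rot":[0,0,1.6],"travel":[0,0,0],"fingers":1},{"delta_rot":[0,0,1.6],"travel":[0,0,0],"fingers":1},{"delta_rot":[0,0,1.6],"travel":[0,0,0],"fingers":1},{"delta_rot":[0,0,1.6],"travel":[0,0,0],"fingers":1},{"delta_rot":[0,0,0],"travel":[0,0,0],"fingers":1}])

```text
time: 33.7
tcp_pos: [620.1, -281.1, 79.3]
ee_rot: [0.001, 0.407, 0.914, 0.0]
force: [-3.2, 2.6, 6.6]
opening: 0.15
```

```bash
python3 -c "
from h import *
st()"
```

```text
t 33.7 tcp [ 620.1 -281.1   79.3] yawx 132.0 tilt [ 0.11 -0.01] F [-3.2  2.6  6.6] T [ 0.53  0.44 -0.03] op 0.15 q [ 0.52  0.67 -0.27  1.65  0.22  0.86  0.9 ]
```

carry_out(commands=[{"delta_rot":[0,0,1.6],"travel":[0,0,0],"fingers":1},{"delta_rot":[0,0,1.6],"travel":[0,0,0],"fingers":1},{"delta_rot":[0,0,1.6],"travel":[0,0,0],"fingers":1},{"delta_rot":[0,0,1.6],"travel":[0,0,0],"fingers":1},{"delta_rot":[0,0,1.6],"travel":[0,0,0],"fingers":1},{"delta_rot":[0,0,1.6],"travel":[0,0,0],"fingers":1},{"delta_rot":[0,0,0.6],"travel":[0,0,0],"fingers":1},{"delta_rot":[0,0,0],"travel":[0,0,0],"fingers":1}])

```text
time: 34.7
tcp_pos: [619.7, -281.1, 79.3]
ee_rot: [0.0, 0.815, 0.58, 0.001]
force: [-3.7, 2.1, 8.7]
opening: 0.147
```

```bash
python3 -c "
from h import *
st()"
```

```text
t 34.7 tcp [ 619.7 -281.1   79.3] yawx 70.9 tilt [0.07 0.03] F [-3.7  2.1  8.7] T [ 0.58  0.81 -0.06] op 0.147 q [ 0.34  0.65 -0.    1.66 -0.    0.83  0.  ]
```

No stop torque yet (−0.06 N m), so I'll turn further in small steps.

carry_out(commands=[{"delta_rot":[0,0,0.4],"travel":[0,0,0],"fingers":1},{"delta_rot":[0,0,0.4],"travel":[0,0,0],"fingers":1},{"delta_rot":[0,0,0],"travel":[0,0,0],"fingers":1}])

```text
time: 35.08
tcp_pos: [619.7, -281.1, 79.3]
ee_rot: [0.0, 0.838, 0.546, 0.001]
force: [-3.4, 2.0, 8.6]
opening: 0.151
```

```bash
python3 -c "
from h import *
st()"
```

```text
t 35.075 tcp [ 619.7 -281.1   79.3] yawx 66.2 tilt [0.07 0.03] F [-3.4  2.   8.6] T [0.56 0.82 0.23] op 0.151 q [ 0.32  0.65  0.02  1.66 -0.02  0.83 -0.07]
```

carry_out(commands=[{"delta_rot":[0,0,0.4],"travel":[0,0,0],"fingers":1},{"delta_rot":[0,0,0.2],"travel":[0,0,0],"fingers":1},{"delta_rot":[0,0,0],"travel":[0,0,0],"fingers":1}])

```text
time: 35.45
tcp_pos: [619.8, -281.1, 79.4]
ee_rot: [0.0, 0.853, 0.521, 0.0]
force: [-4.2, 2.0, 9.0]
opening: 0.152
```

```bash
python3 -c "
from h import *
st()"
```

```text
t 35.45 tcp [ 619.8 -281.1   79.4] yawx 62.9 tilt [ 0.05 -0.03] F [-4.2  2.   9. ] T [0.49 0.88 1.92] op 0.152 q [ 0.31  0.65  0.03  1.66 -0.03  0.83 -0.12]
```

Firmly at the stop (1.92 N m). Release, rise and check.

carry_out(commands=[{"delta_rot":[0,0,0],"travel":[0,0,0],"fingers":0.4},{"delta_rot":[0,0,0],"travel":[0,0,0],"fingers":0.4},{"delta_rot":[0,0,0],"travel":[0,0,0],"fingers":0.4},{"delta_rot":[0,0,0],"travel":[0,0,0],"fingers":0.4},{"delta_rot":[0,0,0],"travel":[0,0,-50],"fingers":0.4},{"delta_rot":[0,0,0],"travel":[0,0,-50],"fingers":0.2},{"delta_rot":[0,0,0],"travel":[0,0,-50],"fingers":0},{"delta_rot":[0,0,0],"travel":[0,0,0],"fingers":0},{"delta_rot":[0,0,0],"travel":[0,0,0],"fingers":0}])

```text
time: 36.58
tcp_pos: [618.7, -281.9, 226.9]
ee_rot: [-0.0, 0.855, 0.518, -0.0]
force: [-1.1, 0.4, -0.6]
opening: 0.997
```

Run:
```python
from h import *
import pickle
st(); pickle.dump(cam("wrist"),open("c9.pkl","wb"))
a=eyes.capture("wrist")[:,:,::-1]; cv2.imwrite("pics/kw.png",a); s=eyes.capture("scene")[:,:,::-1]; cv2.imwrite("pics/sf.png",s)
u,v=w2p("wrist",[[620,-280.5,80]])[0].astype(int); print(u,v)
o=np.zeros((600,800,3),np.uint8); x0,y0=u-80,v-75; print(x0,y0)
o[:300,:320]=cv2.resize(a[y0:y0+150,x0:x0+160],(320,300),interpolation=cv2.INTER_CUBIC)
o[:300,320:]=cv2.resize(a,(480,300)); o[300:,:640]=cv2.resize(s[110:290,160:544],(640,300)); cv2.imwrite("pics/F.png",o)
```

```text
t 36.575 tcp [ 618.7 -281.9  226.9] yawx 62.4 tilt [-0.02  0.02] F [-1.1  0.4 -0.6] T [-0.01  0.04  0.02] op 0.997 q [ 0.3   0.5   0.05  1.56 -0.03  1.09 -0.12]
323 190
243 115
```

View pics/F.png

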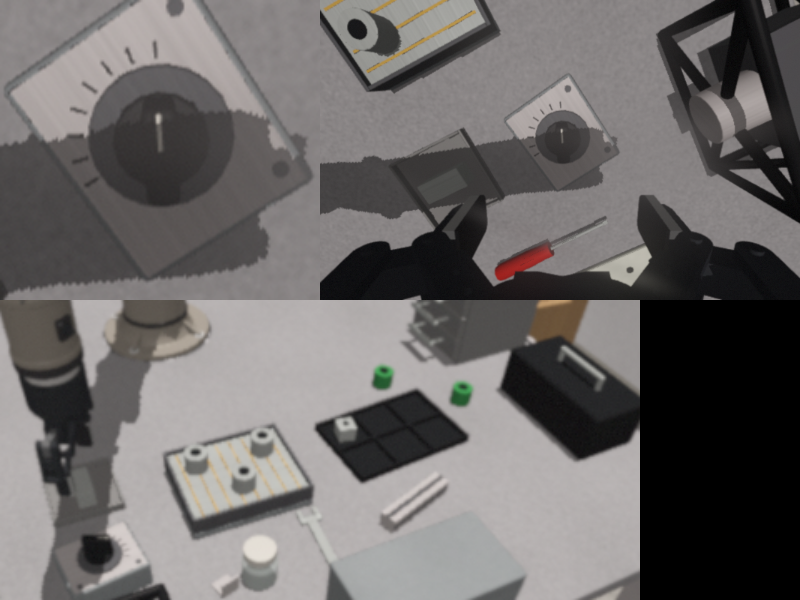

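```bash
python3 -c "
from h import *
print(ctrl.close_job())"
```

```text
the job is handed in; nothing more can be done
None
```

The job is done and handed in at about 37 s of the 210 s allowed.

**What I did, in order**
1. I turned the knob anticlockwise until it pushed back at its stop (0.77 N m), with the pointer on the first tick.
2. I laid the block flat in the grey tray.
3. I moved all three collars present from the bin to the chuck plate. They stand upright, about 90 mm apart at the closest and 120 mm at the widest.
4. I turned the knob clockwise until it pushed back at its stop (1.92 N m), with the pointer on the last tick.

**Last checks**
- **Final pictures:** the block is in the tray, the three collars stand apart on the plate, and only the square spacer is in the bin. The green look-alikes and the other things on the table appear undisturbed.
- **Knocked collar:** one collar moved about 20 mm inside its compartment before I reached it. I measured it again and picked it up at its new place.
- **Disagreement:** the pointer seemed to turn about 125° between the two stops, against the stated 120° (2.1 rad). I put this down to reading error or give at the stops, since both ends were firm.

No check failed.

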